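# Lead the instrument sled round the rail bend to the stop

### The arm

A 6-joint arm with a two-finger parallel gripper is mounted at the origin on the work surface. World frame = base frame: x ahead of the robot, y to its left, z up, the work surface at z = 0. Lengths are in mm, angles in degrees, forces in N, time in s.
With the tool pointing down it reaches from about 350 to 775 mm from the base axis. Payload 5.5 kg.
Tool frame: the origin (TCP) lies between the finger pads; the fingertips stand 19 mm ahead of it and the grasp point (between the pads) is the TCP (tip_reach is the distance from the TCP to the fingertips, in mm); z points along the fingers, y is the line along which they close (so a half turn about z gives the same grasp; the last joint's range is limited). The gripper opens to 85 mm and grips with 20 to 120 N. Pads are 22 mm wide; open, the fingers measure 114 mm over their backs; the gripper's body (76 mm by 85 mm) begins 54 mm behind the grasp point. The pads swing forward as they close: fully open they stand 13 mm farther back than shut.
Start: joints at [66.773, 17.945, 2.641, 74.691, 0, 82.002], TCP at [151.064, 554.842, 250.323] pointing down, gripper open.
Joint ranges: [-158.12, 158.12], [-49.38, 96.58], [-58.88, 72.47], [-126.05, 133.96], [-84.25, 85.87], [-180, 180]. Speed limits (degrees/s): [147.25, 147.25, 180, 180, 180, 180].

### API

Orientations are given as [roll, pitch, yaw] about the fixed x, y, z axes, in that order (R = Rz(yaw) Ry(pitch) Rx(roll)).
In Python, from workcell import * gives the robot as it stands.
- The arm moves only by the tool apply_moves, never from a script. Its argument "deltas" is a list of rows, each a list of 3 entries, a list of its own where there are three numbers: the shift along the world's x, y, z in units of 0.2 m (1.0 is 0.2 m), then the turn, a rotation vector about the world's x, y, z in units of 2 pi rad (1.0 is 2 pi rad), then the opening, from -1 (shut) to 1 (fully open), so that 0 is half open. A call has 1 to 8 rows; each row is the pose to reach, as a shift and turn from the pose commanded when the call began, turning the shorter way round; what a row does not reach only later rows make up. A row lasts 1/12 s, in which the tool goes at most 41.7 mm and 7.16 degrees, less where a joint would pass 70% of its speed; a pose out of reach is approached as far as the arm can. A call with a number of a shift or a turn outside -1 to 1 is refused whole. A call with a gripper value outside its range is refused whole. The fingers move at their own pace and stop on an object; the grip force is fixed at half the most. Time passes only in rows, so rows that repeat a pose let the fingers close. It gives the time, the measured TCP pose, the force, the opening and the grip force at its end, in the units of the state.
- state(): the state, without advancing time (a new reading comes with each control period).
- get_image(name): name is "side" or "top" or "wrist"; returns a dict with "pixels" (384x512x3 uint8, red, green, blue), "mtx" (3x3 intrinsics, pixels), "rvec" (rotation vector, rad) and "tvec" (3), from world to camera coordinates, as OpenCV has them. Camera axes: x right, y down, z forward; pixel columns grow to the right and rows downward; lengths in mm; the calibration is good to about 2 mm. A picture is of the moment at which its call begins. There is no depth.
- hand_in(): hands the job in; it is judged then, once.
The state is a dict: "clock": time; "joint_pos": joint angles; "joint_vel": joint speeds; "joint_efforts": joint torques, N m; "eef_pos": TCP position; "ee_rot": TCP orientation; "contact_force": force on the tool from outside, world axes, zero at the start; "wrist_torque": the same for the moment, N m; "gripper_width": finger opening in mm; "grip_force": force on a finger pad.
Only numpy, scipy, OpenCV 4.12 (cv2) and the standard library are available. Lean on these libraries where they do the work, as an engineer would, in place of code of your own. Each camera call takes 0.05 s, during which the arm holds its last target. There are 200 camera calls.

### The job

Take the small wooden carrier sled by its fin, slide it along the table into the flared entrance of the guide rails and round the bend, feeling your way because rails and stop are not exactly where they are measured: never lift it, and never let it bear on the rails with more than 15 newtons or on the stop with more than 20. Press its nose against the end stop with about 10 newtons for a second, then let go and leave it at the stop, flat on the table. Leave the other things on the table alone.

Things in the scene. Friction and masses are not known exactly. Their poses are not given: they have to be found in the camera images.
- carrier_grip (a point): Loose wooden sled, slides on the table: 84 mm long, 44 wide, 22 high, half-round ends, 0.25-0.5 kg, drag 1-4 N. Held by a dark fin on its middle: 24 mm long (along the sled), 10 thick, 22 to 66 mm above the table; a 14 mm high clay ocarina is fixed on the front. Point: in the fin, 50 mm above the underside, over the sled's centre; x to the sled's front (it goes first), y to its left, z up.
- track: Two aluminium guide walls on the table, 25 mm high, 6 thick, 52 apart; origin: bend centre at a steel foot plate (50 x 50 x 10 mm), z up. Nominal middle line: along +y at x = -110 mm up to y = 0, then 90 deg right on a 110 mm arc about the origin (inner face 84, outer 136), then along +x at y = 110. The sled has 4 mm play each side in the straights, in the bend 3 mm each side of 109 mm radius.
- entrance (a point): Nominal middle of the rails' entrance, on the table, at (-110, -120) mm in the track frame, same axes; the sled goes in along +y. Each wall flares out by 14 mm from y = -70 to -120. All of these are nominal: the walls are bolted through slots and, as one rigid piece without turning, really sit up to 8 mm off along track x and, separately, up to 8 mm along track y. Not measured: feel or see it.
- exit_end (a point): Nominal end of the rails, middle of the channel, on the table, at (98, 110) mm in the track frame, same axes; the sled leaves the bend along +x. Shares the walls' unmeasured offset of up to 8 mm along x and y.
- bay: End stop: bracket (44 mm high at most) with a fixed rubber-faced plate, 40 mm wide, 2 to 32 mm above the table, closing the channel. Origin on the table at the nominal place of the face, (115, 110) mm in the track frame; x onward, out of the channel. The plate is clamped in a slide: its face really lies up to 10 mm nearer or farther along x, not measured. At the stop the sled's centre is 42 mm short of the face.
- bell: Bystander: brass hand bell, 44 mm wide, 56 mm tall, stands inside the bend; origin at the centre of its underside. To be left alone.
- frame_drum: Bystander: round wooden drum, 120 mm wide, 50 mm tall; origin at the centre of its underside. To be left alone.
- instrument_case: Bystander: dark wooden case 100 x 160 x 60 mm; origin at the centre of its underside. To be left alone.
- dust_brush: Bystander: dusting brush, 170 mm long, lying; origin at the centre of its underside. To be left alone.
- tambourine: Bystander: wooden hoop, 110 mm wide, 30 mm tall; origin at the centre of its underside. To be left alone.
- wax_jar: Bystander: amber jar, 50 mm wide, 60 mm tall; origin at the centre of its underside. To be left alone.
- pitch_pipe: Bystander: flat steel disc (pitch pipe), 60 mm wide, 14 mm tall; origin at the centre of its underside. To be left alone.
Mind the look-alikes: they are no part of the job. Of the things shaped like the part that bears carrier_grip, the wooden one is meant.

How it is judged:
By the outcome, as a careful person would: the job done as asked, in the order asked, and still so for the second after the job is handed in, with the robot touching nothing.
It also fails if it takes over 72 s, if anything falls off the work surface, if the arm or the gripper's body presses on something with over 40 N, if the wrist force passes 120 N, or if a joint passes its speed limit or range.

## Working session

There is one attempt and no reset: what is moved stays moved. The work goes in short steps, Python scripts to look and compute and a tool call to move; the robot and the scene stay as the last step left them, time stands still between calls to the robot, and variables do not carry over. Pictures are saved under pics/ and viewed, at most 10 in all, crops included, and the job is handed in when it is done.

Besides the shell and the picture viewer there is one more tool, called as name(argument=value, ...) on one line, values as JSON. apply_moves: Moves the arm, as the interface text tells. Its arguments: {"type":"object","properties":{"deltas":{"type":"array"}},"required":["deltas"]}

```bash
mkdir -p pics; cat > h.py <<'E'
from workcell import *
import numpy as np, cv2
def cam(n):
    g=get_image(n); return g
def save(g,f,crop=None,s=1):
    p=g["pixels"][:,:,::-1]
    if crop: x0,y0,x1,y1=crop; p=p[y0:y1,x0:x1]
    if s!=1: p=cv2.resize(p,None,fx=s,fy=s,interpolation=cv2.INTER_CUBIC)
    cv2.imwrite(f,p)
def w(g,u,v,z=0.):
    R=cv2.Rodrigues(np.array(g["rvec"],float))[0]; t=np.array(g["tvec"],float).reshape(3)
    d=R.T@np.linalg.inv(np.array(g["mtx"]))@np.array([u,v,1.]); c=-R.T@t
    return c+d*(z-c[2])/d[2]
def px(g,P):
    return cv2.projectPoints(np.array(P,float).reshape(-1,1,3),np.array(g["rvec"],float),np.array(g["tvec"],float),np.array(g["mtx"],float),None)[0].reshape(-1,2)
E
python3 - <<'E'
from h import *
import pickle
G={n:cam(n) for n in("top","side")}
pickle.dump(G,open("g0.pkl","wb"))
save(G["top"],"pics/t0.png",s=1.5);save(G["side"],"pics/s0.png",s=1.5)
print(state())
E
```

```text
{'clock': 0.1, 'joint_pos': array([6.67717916e+01, 1.79886988e+01, 2.58384605e+00, 7.46890377e+01,
       1.31726779e-04, 8.20012644e+01]), 'joint_vel': array([-0.04943961, -0.0423028 ,  0.09908627,  0.04178583, -0.00985052,
       -0.06236109]), 'joint_efforts': array([ 2.92649303e-03, -4.81724811e+01,  2.99243402e+01,  1.27429943e-02,
       -7.07322738e-05,  9.52997937e-06]), 'eef_pos': array([150.89233064, 554.42432513, 249.47875007]), 'ee_rot': array([-1.79907041e+02, -1.31954045e-02,  1.64770516e+02]), 'contact_force': array([ 0.2757785 , -0.49980604, -0.37096128]), 'wrist_torque': array([ 0.01843513,  0.01831873, -0.0259837 ]), 'grip_force': 0.0, 'gripper_width': 85.06187837451385}
```

View pics/t0.png

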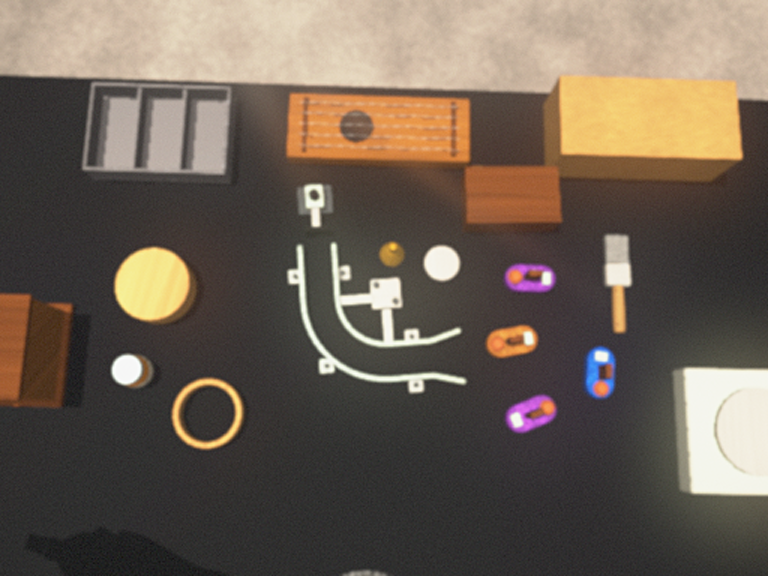

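View pics/s0.png

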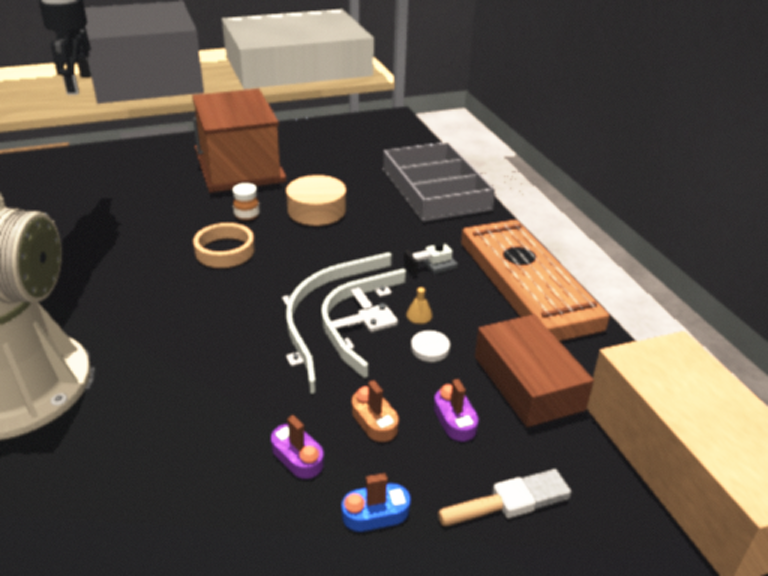

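Candidates in the top view: purple (530,278), orange-brown (512,341), blue (600,372) and purple (531,413). The orange-brown one fits "wooden", with its terracotta ocarina (front) at the left end. I'll confirm this in a crop and measure.

```bash
python3 - <<'E'
from h import *
import pickle
G=pickle.load(open("g0.pkl","rb"));g=G["top"]
save(g,"pics/c0.png",(190,145,370,275),4.4)
f=lambda u,v,z:print((u,v,z),w(g,u/1.5,v/1.5,z).round(1))
for p in [(386,293,10),(512,341,22),(495,344,22),(532,338,22),(302,246,25),(334,244,25),(460,331,25),(465,381,25),(316,222,32),(600,372,22),(531,413,22),(530,278,22),(391,250,30)]: f(*p)
E
```

```text
(386, 293, 10) [568.1 -18.3  10. ]
(512, 341, 22) [ 489.6 -231.6   22. ]
(495, 344, 22) [ 483.8 -202.9   22. ]
(532, 338, 22) [ 495.5 -265.5   22. ]
(302, 246, 25) [643.  127.2  25. ]
(334, 244, 25) [648.1  72.8  25. ]
(460, 331, 25) [ 503.9 -143.6   25. ]
(465, 381, 25) [ 420.8 -152.    25. ]
(316, 222, 32) [684.1 104.5  32. ]
(600, 372, 22) [ 441.3 -378.9   22. ]
(531, 413, 22) [ 371.1 -261.7   22. ]
(530, 278, 22) [ 598.6 -263.9   22. ]
(391, 250, 30) [639.1 -24.7  30. ]
```

View pics/c0.png

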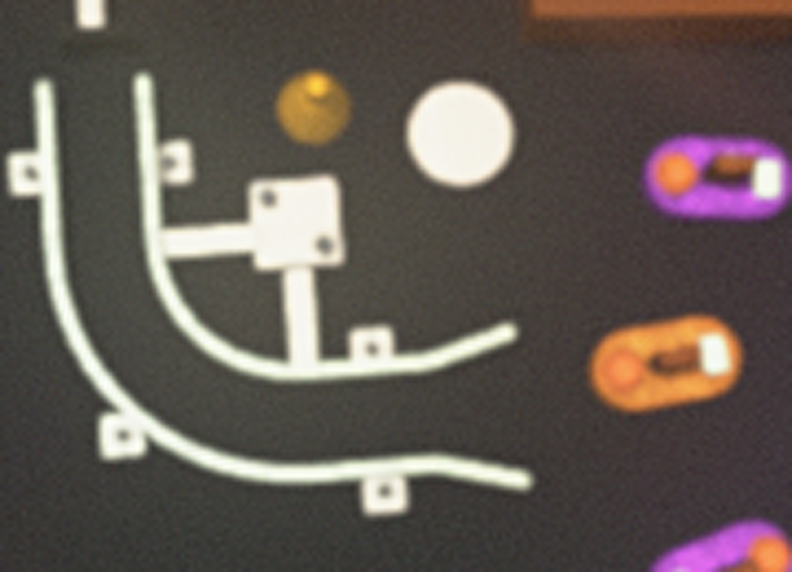

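The crop shows the wooden sled at crop (665,363), with grain texture, ocarina (front) at (622,370) and fin at (675,362). That is the one meant. The track is turned by a few degrees, so I'll fit it.

```bash
cat > fit.py <<'E'
from h import *
from scipy.optimize import least_squares
def line(r_off):  # wall-top centre lines in track frame (nominal)
    P=[]
    for s in(-1,1): # s=-1 outer, +1 inner
        xo=-110+s*29; r=110-s*29
        y=np.linspace(-120,-70,15); P+=[(xo+s*14*(-70-b)/50,b) for b in y]
        P+=[(xo,b) for b in np.linspace(-70,0,20)]
        P+=[(-r*np.cos(a),r*np.sin(a)) for a in np.linspace(0,np.pi/2,50)]
        P+=[(a,r) for a in np.linspace(0,98,28)]
    return np.array(P)
def T(p,P):
    c,s=np.cos(p[2]),np.sin(p[2]); return P@np.array([[c,s],[-s,c]])+p[:2]
def mask(g):
    h=g["pixels"].astype(int); return ((h.min(2)>150)).astype(np.uint8)
E
python3 - <<'E'
from fit import *
import pickle
G=pickle.load(open("g0.pkl","rb"));P=line(0)
for n in("top",):
    g=G[n]; m=mask(g)
    k=cv2.GaussianBlur(g["pixels"].min(2).astype(np.float32),(0,0),1.2)
    def res(p):
        q=T(p,P); u=px(g,np.c_[q,np.full(len(q),25.)]).astype(np.float32)
        v=cv2.remap(k,u[:,0].reshape(-1,1),u[:,1].reshape(-1,1),cv2.INTER_LINEAR).ravel()
        return (255-v)/100
    best=min((least_squares(res,[568+a,-18+b,t],loss="soft_l1",diff_step=1e-3,x_scale=[1,1,.01]) for a in(-8,0,8) for b in(-8,0,8) for t in(0,.05,.1)),key=lambda r:r.cost)
    print(n,best.x,np.rad2deg(best.x[2]),best.cost)
g=G["top"]
cr=np.array([(247,182),(335,177),(345,263),(256,271)])/4.4+[190,145]
Q=np.array([w(g,*c,10.) for c in cr]);print(Q.round(1),Q.mean(0))
for i in range(4):
    d=Q[(i+1)%4]-Q[i];print(np.rad2deg(np.arctan2(d[1],d[0])).round(1),np.linalg.norm(d).round(1))
# plate by mask? sled ends
for c in [(593,372),(741,352),(665,363)]: print(w(g,c[0]/4.4+190,c[1]/4.4+145,15.).round(1))
import cv2
h=cv2.cvtColor(g["pixels"],cv2.COLOR_RGB2HSV)
mm=((h[...,0]>5)&(h[...,0]<22)&(h[...,1]>120)&(h[...,2]>120)).astype(np.uint8)
mm[:, :320]=0;mm[:,365:]=0;mm[:212]=0;mm[245:]=0
c=max(cv2.findContours(mm,0,1)[0],key=cv2.contourArea)
W=np.array([w(g,*p[0].astype(float),18.)[:2] for p in c],np.float32);print(cv2.minAreaRect(W))
E
```

```text
top [ 5.60781865e+02 -1.59154951e+01  1.01414528e-01] 5.810624461730491 28.884777188301086
[[590.8  11.1  10. ]
 [595.2 -40.4  10. ]
 [544.3 -47.2  10. ]
 [538.2   4.4  10. ]] [567.14391583 -18.03445612  10.        ]
-85.1 51.7
-172.4 51.4
96.7 52.0
7.2 53.0
[ 483.7 -190.9   15. ]
[ 497.5 -276.7   15. ]
[ 490.  -232.6   15. ]
((490.515380859375, -231.51571655273438), (48.722652435302734, 88.87244415283203), 11.73279094696045)
```

apply_moves(deltas=[[[0.9,-1,0],[0,0,0.159],1],[[0.9,-1,0],[0,0,0.159],1],[[0.9,-1,0],[0,0,0.159],1],[[0.9,-1,0],[0,0,0.159],1],[[0.9,-1,0],[0,0,0.159],1],[[0.9,-1,0],[0,0,0.159],1],[[0.9,-1,0],[0,0,0.159],1],[[0.9,-1,0],[0,0,0.159],1]])

```text
clock: 0.77
eef_pos: [333.7, 351.4, 250.0]
ee_rot: [-179.9, -0.0, -143.0]
contact_force: [-0.4, 0.4, -0.2]
gripper_width: 85.5
grip_force: 0.0
```

apply_moves(deltas=[[[0.75,-1,0],[0,0,0.159],1],[[0.75,-1,0],[0,0,0.159],1],[[0.75,-1,0],[0,0,0.159],1],[[0.75,-1,0],[0,0,0.159],1],[[0.75,-1,0],[0,0,0.159],1],[[0.75,-1,0],[0,0,0.159],1],[[0.75,-1,0],[0,0,0.159],1],[[0.75,-1,0],[0,0,0.159],1]])

```text
clock: 1.43
eef_pos: [484.2, 150.6, 249.7]
ee_rot: [-179.9, -0.1, -91.1]
contact_force: [-0.3, 1.2, 0.8]
gripper_width: 85.8
grip_force: 0.0
```

apply_moves(deltas=[[[0.05,-1,0],[0,0,0],1],[[0.05,-1,0],[0,0,0],1],[[0.05,-1,0],[0,0,0],1],[[0.05,-1,0],[0,0,0],1],[[0.05,-1,0],[0,0,0],1],[[0.05,-1,0],[0,0,0],1]])

```text
clock: 1.93
eef_pos: [491.4, -50.5, 249.8]
ee_rot: [180.0, -0.1, -91.5]
contact_force: [0.3, 1.3, -0.9]
gripper_width: 85.4
grip_force: 0.0
```

apply_moves(deltas=[[[0,-0.85,-0.1],[0,0,0],1],[[0,-0.85,-0.1],[0,0,0],1],[[0,-0.85,-0.1],[0,0,0],1],[[0,-0.85,-0.1],[0,0,0],1],[[0,-0.85,-0.1],[0,0,0],1],[[0,-0.85,-0.1],[0,0,0],1]])

```text
clock: 2.43
eef_pos: [490.5, -217.2, 229.2]
ee_rot: [179.9, 0.1, -91.4]
contact_force: [0.4, 0.5, -0.3]
gripper_width: 85.3
grip_force: 0.0
```

```bash
python3 - <<'E'
from h import *
import pickle
g=cam("wrist");pickle.dump(g,open("g1.pkl","wb"));save(g,"pics/w1.png",s=1.5)
s=state();print(s["clock"],s["eef_pos"],s["ee_rot"],s["joint_pos"].round(1),s["contact_force"])
E
```

```text
2.4833 [ 490.48648025 -215.48228888  229.53422378] [ 1.79906699e+02  8.55836237e-02 -9.12990351e+01] [ -32.3   14.1   -5.5   70.5    0.  -121. ] [-0.26204583  1.18078891 -0.25337004]
```

View pics/w1.png

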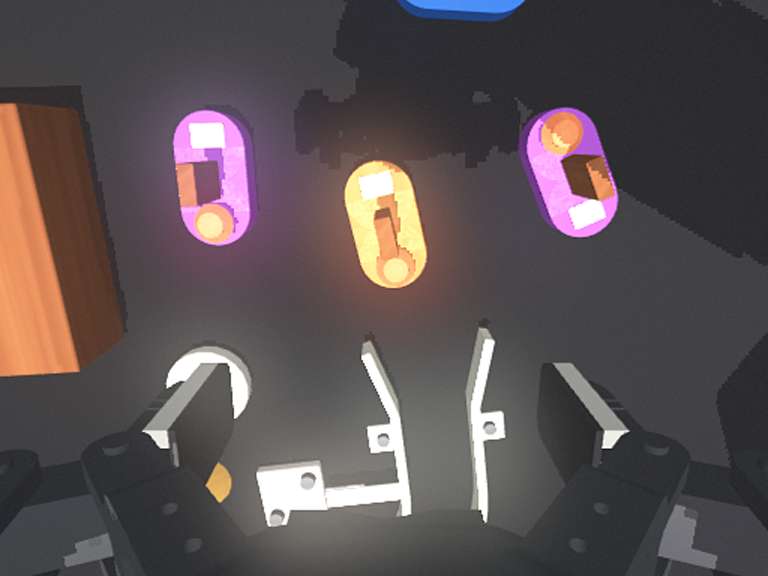

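```bash
cat > sled.py <<'E'
from fit import *
from scipy.optimize import least_squares
def stad(p,z=22.):
    a=np.linspace(-np.pi/2,np.pi/2,30)
    Q=np.r_[np.c_[20+22*np.cos(a),22*np.sin(a)],np.c_[-20-22*np.cos(a),-22*np.sin(a)]]
    c,s=np.cos(p[2]),np.sin(p[2]); q=Q@np.array([[c,s],[-s,c]])+p[:2]
    return np.c_[q,np.full(len(q),z)]
E
python3 - <<'E'
from sled import *
import pickle
g=pickle.load(open("g1.pkl","rb")); im=g["pixels"]
h=cv2.cvtColor(im,cv2.COLOR_RGB2HSV)
m=((h[...,0]>8)&(h[...,0]<28)&(h[...,1]>70)&(h[...,2]>170)).astype(np.uint8)
m[:, :222]=0;m[:,292:]=0;m[:100]=0;m[198:]=0
c=cv2.convexHull(max(cv2.findContours(m,0,1)[0],key=cv2.contourArea))
M=np.zeros_like(m);cv2.fillConvexPoly(M,c,1);print("area",M.sum(),m.sum())
W=np.array([w(g,*p[0].astype(float),22.)[:2] for p in c],np.float32)
print(cv2.minAreaRect(W))
# walls: bright fit
k=cv2.GaussianBlur(im.min(2).astype(np.float32),(0,0),1.)
P=line(0);P=P[(P[:,1]<-25)&(P[:,0]<-60)&(P[:,1]>-117)]
def res(p):
    q=T(p,P); u=px(g,np.c_[q,np.full(len(q),25.)]).astype(np.float32)
    v=cv2.remap(k,u[:,0].reshape(-1,1),u[:,1].reshape(-1,1),cv2.INTER_LINEAR).ravel()
    return (255-v)/100
best=min((least_squares(res,[561+a,-16+b,t],loss="soft_l1",diff_step=1e-3,x_scale=[1,1,.01]) for a in(-6,0,6) for b in(-6,0,6) for t in(.07,.1,.13)),key=lambda r:r.cost)
print(best.x,np.rad2deg(best.x[2]),best.cost)
S=5;o=im[100:350,215:345][:,:,::-1];o=cv2.resize(o[:],None,fx=S,fy=S,interpolation=cv2.INTER_CUBIC)
def dr(X,col):
    for u in px(g,X): cv2.circle(o,tuple(int(round(q)) for q in ((u-[215,100]+.5)*S-.5)),2,col,-1)
R=cv2.minAreaRect(W);th=np.deg2rad(R[2]); 
if R[1][0]<R[1][1]: th+=np.pi/2
dr(stad((*R[0],th)),(255,0,0)); q=T(best.x,P);dr(np.c_[q,np.full(len(q),25.)],(0,0,255))
q=T((560.8,-15.9,.1014),P);dr(np.c_[q,np.full(len(q),25.)],(0,200,0))
print(np.rad2deg(th)); cv2.imwrite("pics/w1c.png",cv2.resize(o[:1000],(390,600)) if 0 else cv2.resize(o,None,fx=.48,fy=.48,interpolation=cv2.INTER_AREA))
E
```

```text
area 3570 2494
((489.95330810546875, -233.26419067382812), (45.04356384277344, 84.66915893554688), 11.997498512268066)
[ 5.61120996e+02 -1.84748210e+01  9.99101408e-02] 5.724429400022937 0.00031197071075439453
101.99749851226807
```

View pics/w1c.png

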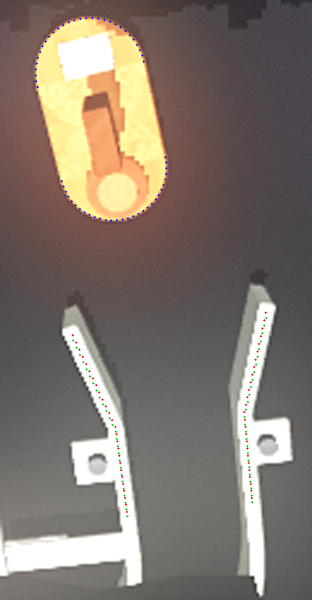

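The overlay fits. The sled is at (490.0,-233.3) with heading 102°, and the rails sit at (561,-17) turned 5.75°. I'll go down to the fin.

apply_moves(deltas=[[[0,-0.09,-0.2],[0,0,0.037],1],[[0,-0.09,-0.4],[0,0,0.037],1],[[0,-0.09,-0.6],[0,0,0.037],1],[[0,-0.09,-0.65],[0,0,0.037],1],[[0,-0.09,-0.65],[0,0,0.037],1],[[0,-0.09,-0.65],[0,0,0.037],1],[[0,-0.09,-0.65],[0,0,0.037],1]])

```text
clock: 3.07
eef_pos: [492.9, -233.3, 103.0]
ee_rot: [-179.8, -0.2, -77.8]
contact_force: [-0.3, 0.5, 0.8]
gripper_width: 85.5
grip_force: 0.0
```

```bash
python3 - <<'E'
from h import *
s=state();print(s["clock"],s["eef_pos"],s["ee_rot"],s["contact_force"],s["wrist_torque"])
E
```

```text
3.0667 [ 492.89594274 -233.31553031  102.99974343] [-1.79841615e+02 -1.59935686e-01 -7.77872028e+01] [-0.27397617  0.48432249  0.81398865] [ 0.00514268  0.01909487 -0.00994831]
```

apply_moves(deltas=[[[-0.01,0,-0.1],[0,0,0],1],[[-0.01,0,-0.2],[0,0,0],1],[[-0.01,0,-0.255],[0,0,0],1],[[-0.01,0,-0.255],[0,0,0],1],[[-0.01,0,-0.255],[0,0,0],1]])

```text
clock: 3.48
eef_pos: [490.2, -233.6, 51.2]
ee_rot: [-179.9, -0.1, -77.8]
contact_force: [0.9, -0.4, 0.9]
gripper_width: 85.2
grip_force: 0.0
```

apply_moves(deltas=[[[0,0,0],[0,0,0],1]])

```text
clock: 3.57
eef_pos: [490.6, -234.0, 51.6]
ee_rot: [-179.9, -0.2, -77.8]
contact_force: [0.4, 0.2, 0.3]
gripper_width: 85.1
grip_force: 0.0
```

apply_moves(deltas=[[[0,0,0],[0,0,0],0.2],[[0,0,0],[0,0,0],-0.4],[[0,0,0],[0,0,0],-0.6],[[0,0,0],[0,0,0],-0.8],[[0,0,0],[0,0,0],-1],[[0,0,0],[0,0,0],-1],[[0,0,0],[0,0,0],-1],[[0,0,0],[0,0,0],-1]])

```text
clock: 4.23
eef_pos: [489.1, -233.2, 49.4]
ee_rot: [-180.0, -0.0, -77.9]
contact_force: [-1.2, 0.1, 1.3]
gripper_width: 9.1
grip_force: 60.9
```

apply_moves(deltas=[[[0,0,0],[0,0,0],-1],[[0,0,0],[0,0,0],-1],[[0,0,0],[0,0,0],-1],[[0,0,0],[0,0,0],-1]])

```text
clock: 4.57
eef_pos: [489.1, -233.2, 49.4]
ee_rot: [-180.0, -0.0, -77.8]
contact_force: [0.5, 1.1, 0.1]
gripper_width: 9.4
grip_force: 60.9
```

```bash
python3 - <<'E'
from sled import *
import pickle
g=cam("wrist");pickle.dump(g,open("g2.pkl","wb"));save(g,"pics/w2.png",s=1.3)
s=state();print(s["clock"],s["eef_pos"],s["ee_rot"],s["contact_force"],s["wrist_torque"],s["gripper_width"])
E
```

```text
4.6167 [ 489.12180794 -233.15751364   49.34359996] [ 1.79999926e+02 -1.46404222e-03 -7.78491168e+01] [0.67330388 0.37039445 0.26186093] [-0.02154853 -0.07149437  0.01033452] 9.224667689157839
```

View pics/w2.png

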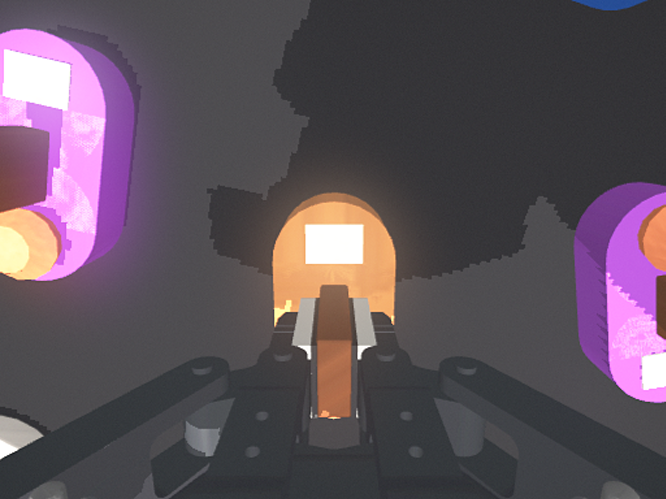

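apply_moves(deltas=[[[-0.015,0.027,0],[0,0,-0.003],-1],[[-0.03,0.054,0],[0,0,-0.006],-1],[[-0.045,0.081,0],[0,0,-0.009],-1],[[-0.06,0.108,0],[0,0,-0.012],-1],[[-0.075,0.135,0],[0,0,-0.015],-1],[[-0.09,0.162,0],[0,0,-0.018],-1],[[-0.104,0.19,0],[0,0,-0.018],-1],[[-0.104,0.19,0],[0,0,-0.018],-1]])

```text
clock: 5.28
eef_pos: [467.3, -193.5, 49.3]
ee_rot: [180.0, 0.1, -84.3]
contact_force: [-2.2, 2.4, 3.5]
gripper_width: 9.4
grip_force: 61.4
```

```bash
cat > plan.py <<'E'
import sys
from h import *
O=np.array([561.,-17.]);YAW=5.75
c,s_=np.cos(np.deg2rad(YAW)),np.sin(np.deg2rad(YAW));R=np.array([[c,-s_],[s_,c]])
def path(d,r=109.):  # d: arc length, 0 at track y=0 (negative before bend); returns track xy, heading offset deg
    L=r*np.pi/2
    if d<0: return np.array([-110+min(1,max(0,(d+40)/40)),d]),90.
    if d<L: a=d/r; return np.array([-r*np.cos(a),r*np.sin(a)]),90-np.rad2deg(a)
    return np.array([d-L,r+min(1,(d-L)/40)]),0.
def now():
    s=state(); t=R.T@(s["eef_pos"][:2]-O); h=(s["ee_rot"][2]+180-YAW+180)%360-180
    F=s["contact_force"]; f=R.T@F[:2]
    print("t %.2f track %s z %.1f hdg %.2f | F track %s Fz %.1f Mz %.2f"%(s["clock"],t.round(1),s["eef_pos"][2],h,f.round(1),F[2],s["wrist_torque"][2]),"tilt",s["ee_rot"][:2].round(1))
    return s,t,h
def plan(d1,n=8,off=(0,0)):
    s,t,h=now()
    r=109.
    d0=t[1] if t[1]<0 else (r*np.arctan2(t[1],-t[0]) if t[0]<0 else r*np.pi/2+t[0])
    print("d0 %.1f"%d0, "lateral/hdg err",(t-path(d0)[0]-off).round(1),round(h-path(d0)[1],2))
    for k in range(1,n+1):
        p,hh=path(d0+(d1-d0)*k/n); dw=(R@(p+off-t))/200
        print([[round(dw[0],3),round(dw[1],3),0],[0,0,round((hh-h)/360,3)],-1],end=", ")
    print()
if __name__=="__main__": plan(float(sys.argv[1]),int(sys.argv[2]),tuple(map(float,sys.argv[3:5])) if len(sys.argv)>3 else (0,0))
E
python3 plan.py -115 8
```

```text
t 5.28 track [-110.9 -166.2] z 49.3 hdg 89.97 | F track [-2.   2.6] Fz 3.5 Mz -0.06 tilt [1.8e+02 1.0e-01]
d0 -166.2 lateral/hdg err [-0.9  0. ] -0.03
[[np.float64(0.001), np.float64(0.032), 0], [0, 0, np.float64(0.0)], -1], [[np.float64(-0.002), np.float64(0.064), 0], [0, 0, np.float64(0.0)], -1], [[np.float64(-0.005), np.float64(0.096), 0], [0, 0, np.float64(0.0)], -1], [[np.float64(-0.008), np.float64(0.128), 0], [0, 0, np.float64(0.0)], -1], [[np.float64(-0.011), np.float64(0.16), 0], [0, 0, np.float64(0.0)], -1], [[np.float64(-0.015), np.float64(0.192), 0], [0, 0, np.float64(0.0)], -1], [[np.float64(-0.018), np.float64(0.223), 0], [0, 0, np.float64(0.0)], -1], [[np.float64(-0.021), np.float64(0.255), 0], [0, 0, np.float64(0.0)], -1],
```

apply_moves(deltas=[[[0.001,0.032,0],[0,0,0],-1],[[-0.002,0.064,0],[0,0,0],-1],[[-0.005,0.096,0],[0,0,0],-1],[[-0.008,0.128,0],[0,0,0],-1],[[-0.011,0.16,0],[0,0,0],-1],[[-0.015,0.192,0],[0,0,0],-1],[[-0.018,0.223,0],[0,0,0],-1],[[-0.021,0.255,0],[0,0,0],-1]])

```text
clock: 5.95
eef_pos: [464.0, -143.5, 49.3]
ee_rot: [180.0, -0.0, -84.3]
contact_force: [0.6, -1.0, 0.6]
gripper_width: 9.2
grip_force: 60.9
```

```bash
sed -i 's/round(dw\[0\],3),round(dw\[1\],3),0/round(float(dw[0]),3),round(float(dw[1]),3),0/; s/round((hh-h)\/360,3)/round(float(hh-h)\/360,3)/' plan.py; python3 plan.py -85 8
```

```text
t 5.95 track [-109.2 -116.2] z 49.3 hdg 89.92 | F track [ 0.5 -1. ] Fz 0.6 Mz 0.01 tilt [180.  -0.]
d0 -116.2 lateral/hdg err [0.8 0. ] -0.08
[[-0.006, 0.019, 0], [0, 0, 0.0], -1], [[-0.008, 0.038, 0], [0, 0, 0.0], -1], [[-0.01, 0.058, 0], [0, 0, 0.0], -1], [[-0.012, 0.077, 0], [0, 0, 0.0], -1], [[-0.014, 0.097, 0], [0, 0, 0.0], -1], [[-0.016, 0.116, 0], [0, 0, 0.0], -1], [[-0.018, 0.135, 0], [0, 0, 0.0], -1], [[-0.02, 0.155, 0], [0, 0, 0.0], -1],
```

apply_moves(deltas=[[[-0.004,0.019,0],[0,0,0],-1],[[-0.006,0.038,0],[0,0,0],-1],[[-0.008,0.058,0],[0,0,0],-1],[[-0.01,0.077,0],[0,0,0],-1],[[-0.012,0.097,0],[0,0,0],-1],[[-0.014,0.116,0],[0,0,0],-1],[[-0.016,0.135,0],[0,0,0],-1],[[-0.018,0.155,0],[0,0,0],-1]])

```text
clock: 6.62
eef_pos: [460.4, -112.9, 49.3]
ee_rot: [180.0, -0.0, -84.3]
contact_force: [0.0, -1.5, 1.6]
gripper_width: 9.3
grip_force: 60.9
```

```bash
python3 plan.py -60 8
```

```text
t 6.62 track [-109.7  -85.3] z 49.3 hdg 89.91 | F track [-0.1 -1.5] Fz 1.6 Mz -0.02 tilt [180.  -0.]
d0 -85.3 lateral/hdg err [0.3 0. ] -0.09
[[-0.003, 0.016, 0], [0, 0, 0.0], -1], [[-0.005, 0.031, 0], [0, 0, 0.0], -1], [[-0.006, 0.047, 0], [0, 0, 0.0], -1], [[-0.008, 0.063, 0], [0, 0, 0.0], -1], [[-0.01, 0.079, 0], [0, 0, 0.0], -1], [[-0.011, 0.094, 0], [0, 0, 0.0], -1], [[-0.013, 0.11, 0], [0, 0, 0.0], -1], [[-0.014, 0.126, 0], [0, 0, 0.0], -1],
```

apply_moves(deltas=[[[-0.003,0.016,0],[0,0,0],-1],[[-0.005,0.031,0],[0,0,0],-1],[[-0.006,0.047,0],[0,0,0],-1],[[-0.008,0.063,0],[0,0,0],-1],[[-0.01,0.079,0],[0,0,0],-1],[[-0.011,0.094,0],[0,0,0],-1],[[-0.013,0.11,0],[0,0,0],-1],[[-0.014,0.126,0],[0,0,0],-1]])

```text
clock: 7.28
eef_pos: [457.6, -87.7, 49.3]
ee_rot: [180.0, -0.0, -84.3]
contact_force: [0.1, -2.3, 1.0]
gripper_width: 9.5
grip_force: 61.0
```

```bash
python3 plan.py -48 6
```

```text
t 7.28 track [-109.9  -60. ] z 49.3 hdg 89.92 | F track [-0.2 -2.3] Fz 1.0 Mz 0.03 tilt [180.  -0.]
d0 -60.0 lateral/hdg err [0.1 0. ] -0.08
[[-0.001, 0.01, 0], [0, 0, 0.0], -1], [[-0.002, 0.02, 0], [0, 0, 0.0], -1], [[-0.003, 0.03, 0], [0, 0, 0.0], -1], [[-0.004, 0.04, 0], [0, 0, 0.0], -1], [[-0.005, 0.05, 0], [0, 0, 0.0], -1], [[-0.006, 0.059, 0], [0, 0, 0.0], -1],
```

apply_moves(deltas=[[[0.003,0,0],[0,0,0],-1],[[0.006,0.001,0],[0,0,0],-1],[[0.009,0.001,0],[0,0,0],-1],[[0.012,0.001,0],[0,0,0],-1],[[0.015,0.002,0],[0,0,0],-1],[[0.015,0.002,0],[0,0,0],-1]])

```text
clock: 7.78
eef_pos: [458.4, -87.0, 49.3]
ee_rot: [179.7, 0.1, -84.3]
contact_force: [-6.5, -0.4, 9.4]
gripper_width: 9.5
grip_force: 62.3
```

```bash
python3 plan.py -60 1
```

```text
t 7.78 track [-109.1  -59.4] z 49.3 hdg 89.91 | F track [-6.5  0.3] Fz 9.4 Mz -0.05 tilt [1.797e+02 1.000e-01]
d0 -59.4 lateral/hdg err [0.9 0. ] -0.09
[[-0.004, -0.003, 0], [0, 0, 0.0], -1],
```

apply_moves(deltas=[[[-0.01,-0.001,0],[0,0,0],-1],[[-0.015,-0.002,0],[0,0,0],-1],[[-0.018,-0.002,0],[0,0,0],-1],[[-0.021,-0.002,0],[0,0,0],-1],[[-0.024,-0.003,0],[0,0,0],-1],[[-0.027,-0.003,0],[0,0,0],-1],[[-0.03,-0.003,0],[0,0,0],-1],[[-0.03,-0.003,0],[0,0,0],-1]])

```text
clock: 8.45
eef_pos: [454.8, -88.4, 49.3]
ee_rot: [-180.0, -0.0, -84.3]
contact_force: [1.2, -0.2, 1.1]
gripper_width: 9.3
grip_force: 61.0
```

```bash
python3 plan.py -60 1
```

```text
t 8.45 track [-112.9  -60.4] z 49.3 hdg 89.91 | F track [ 1.1 -0.3] Fz 1.1 Mz -0.04 tilt [-180.   -0.]
d0 -60.4 lateral/hdg err [-2.9  0. ] -0.09
[[0.014, 0.003, 0], [0, 0, 0.0], -1],
```

apply_moves(deltas=[[[-0.004,0,0],[0,0,0],-1],[[-0.008,-0.001,0],[0,0,0],-1],[[-0.012,-0.001,0],[0,0,0],-1],[[-0.016,-0.002,0],[0,0,0],-1],[[-0.02,-0.002,0],[0,0,0],-1],[[-0.02,-0.002,0],[0,0,0],-1]])

```text
clock: 8.95
eef_pos: [452.5, -88.4, 49.6]
ee_rot: [-179.8, 0.0, -84.3]
contact_force: [7.2, 2.0, -4.3]
gripper_width: 9.3
grip_force: 60.2
```

```bash
python3 plan.py -60 1
```

```text
t 8.95 track [-115.1  -60.2] z 49.6 hdg 89.94 | F track [7.3 1.2] Fz -4.3 Mz 0.02 tilt [-179.8    0. ]
d0 -60.2 lateral/hdg err [-5.1  0. ] -0.06
[[0.025, 0.003, 0], [0, 0, 0.0], -1],
```

```bash
sed -i 's/^O=.*/O=np.array([558.9,-17.2]);YAW=5.75/' plan.py; python3 plan.py -30 8
```

```text
t 8.95 track [-113.   -60.2] z 49.6 hdg 89.94 | F track [7.3 1.2] Fz -4.3 Mz 0.02 tilt [-179.8    0. ]
d0 -60.2 lateral/hdg err [-3.  0.] -0.06
[[0.013, 0.02, 0], [0, 0, 0.0], -1], [[0.011, 0.039, 0], [0, 0, 0.0], -1], [[0.009, 0.058, 0], [0, 0, 0.0], -1], [[0.007, 0.077, 0], [0, 0, 0.0], -1], [[0.005, 0.095, 0], [0, 0, 0.0], -1], [[0.004, 0.114, 0], [0, 0, 0.0], -1], [[0.002, 0.133, 0], [0, 0, 0.0], -1], [[0.001, 0.152, 0], [0, 0, 0.0], -1],
```

apply_moves(deltas=[[[0.02,0.003,0],[0,0,0],-1],[[0.02,0.02,0],[0,0,0],-1],[[0.018,0.04,0],[0,0,0],-1],[[0.016,0.065,0],[0,0,0],-1],[[0.014,0.09,0],[0,0,0],-1],[[0.013,0.112,0],[0,0,0],-1],[[0.011,0.132,0],[0,0,0],-1],[[0.01,0.152,0],[0,0,0],-1]])

```text
clock: 9.62
eef_pos: [452.5, -57.7, 49.3]
ee_rot: [180.0, -0.0, -84.3]
contact_force: [-0.1, -2.5, 2.0]
gripper_width: 9.7
grip_force: 61.2
```

```bash
python3 plan.py 0 8
```

```text
t 9.62 track [-109.9  -29.6] z 49.3 hdg 89.93 | F track [-0.3 -2.5] Fz 2.0 Mz -0.02 tilt [180.  -0.]
d0 -29.6 lateral/hdg err [-0.1  0. ] -0.07
[[-0.001, 0.019, 0], [0, 0, 0.0], -1], [[-0.002, 0.037, 0], [0, 0, 0.0], -1], [[-0.003, 0.055, 0], [0, 0, 0.0], -1], [[-0.005, 0.074, 0], [0, 0, 0.0], -1], [[-0.006, 0.092, 0], [0, 0, 0.0], -1], [[-0.008, 0.111, 0], [0, 0, 0.0], -1], [[-0.009, 0.129, 0], [0, 0, 0.0], -1], [[-0.01, 0.148, 0], [0, 0, 0.0], -1],
```

```bash
python3 - <<'E'
s=open("plan.py").read()
a=s.index("def path");b=s.index("def now")
s=s[:a]+'''def pt(d,r=110.6):
    L=r*np.pi/2
    if d<0: return np.array([-r,d])
    if d<L: return r*np.array([-np.cos(d/r),np.sin(d/r)])
    return np.array([d-L,r])
def path(d):  # both end circles on the middle line
    f,b=pt(d+20),pt(d-20); v=f-b
    return (f+b)/2,np.rad2deg(np.arctan2(v[1],v[0]))
'''+s[b:]
s=s.replace("r=109.","r=110.6")
open("plan.py","w").write(s)
E
python3 plan.py 8 8
```

```text
t 9.62 track [-109.9  -29.6] z 49.3 hdg 89.93 | F track [-0.3 -2.5] Fz 2.0 Mz -0.02 tilt [180.  -0.]
d0 -29.6 lateral/hdg err [0.7 0. ] -0.07
[[-0.006, 0.023, 0], [0, 0, 0.0], -1], [[-0.008, 0.046, 0], [0, 0, 0.0], -1], [[-0.01, 0.07, 0], [0, 0, -0.0], -1], [[-0.012, 0.093, 0], [0, 0, -0.001], -1], [[-0.013, 0.117, 0], [0, 0, -0.003], -1], [[-0.014, 0.14, 0], [0, 0, -0.006], -1], [[-0.014, 0.164, 0], [0, 0, -0.01], -1], [[-0.014, 0.187, 0], [0, 0, -0.014], -1],
```

apply_moves(deltas=[[[-0.005,0.023,0],[0,0,0],-1],[[-0.008,0.046,0],[0,0,0],-1],[[-0.01,0.07,0],[0,0,0],-1],[[-0.012,0.093,0],[0,0,-0.001],-1],[[-0.013,0.117,0],[0,0,-0.003],-1],[[-0.014,0.14,0],[0,0,-0.006],-1]])

```text
clock: 10.12
eef_pos: [449.7, -29.7, 49.3]
ee_rot: [180.0, -0.0, -86.6]
contact_force: [0.1, -1.9, 1.6]
gripper_width: 9.2
grip_force: 61.2
```

```bash
python3 plan.py 20 5
```

```text
t 10.12 track [-109.9   -1.5] z 49.3 hdg 87.68 | F track [-0.1 -1.9] Fz 1.6 Mz 0.07 tilt [180.  -0.]
d0 -1.5 lateral/hdg err [-0.1  0. ] -0.11
[[0.0, 0.021, 0], [0, 0, -0.003], -1], [[0.001, 0.043, 0], [0, 0, -0.007], -1], [[0.001, 0.064, 0], [0, 0, -0.011], -1], [[0.002, 0.085, 0], [0, 0, -0.016], -1], [[0.004, 0.106, 0], [0, 0, -0.022], -1],
```

apply_moves(deltas=[[[0,0.021,0],[0,0,-0.003],-1],[[0.001,0.043,0],[0,0,-0.007],-1],[[0.001,0.064,0],[0,0,-0.011],-1],[[0.002,0.085,0],[0,0,-0.016],-1],[[0.004,0.106,0],[0,0,-0.022],-1]])

```text
clock: 10.53
eef_pos: [450.3, -8.6, 49.3]
ee_rot: [180.0, -0.0, -94.5]
contact_force: [-0.9, -2.5, 3.0]
gripper_width: 9.2
grip_force: 61.4
```

```bash
python3 plan.py 40 5
```

```text
t 10.53 track [-107.2   19.4] z 49.3 hdg 79.71 | F track [-1.1 -2.4] Fz 3.0 Mz 0.10 tilt [180.  -0.]
d0 19.8 lateral/hdg err [-0.2  0. ] -0.02
[[0.003, 0.02, 0], [0, 0, -0.006], -1], [[0.005, 0.039, 0], [0, 0, -0.012], -1], [[0.009, 0.059, 0], [0, 0, -0.017], -1], [[0.013, 0.078, 0], [0, 0, -0.023], -1], [[0.018, 0.098, 0], [0, 0, -0.029], -1],
```

apply_moves(deltas=[[[0.003,0.02,0],[0,0,-0.006],-1],[[0.005,0.039,0],[0,0,-0.012],-1],[[0.009,0.059,0],[0,0,-0.017],-1],[[0.013,0.078,0],[0,0,-0.023],-1],[[0.018,0.098,0],[0,0,-0.029],-1]])

```text
clock: 10.95
eef_pos: [453.5, 10.9, 49.3]
ee_rot: [179.9, -0.1, -105.0]
contact_force: [-1.5, -3.9, 4.7]
gripper_width: 9.3
grip_force: 61.5
```

```bash
python3 plan.py 60 5
```

```text
t 10.95 track [-102.    38.5] z 49.3 hdg 69.24 | F track [-1.8 -3.7] Fz 4.7 Mz 0.03 tilt [ 1.799e+02 -1.000e-01]
d0 39.9 lateral/hdg err [-0.3  0.1] -0.09
[[0.007, 0.019, 0], [0, 0, -0.006], -1], [[0.013, 0.037, 0], [0, 0, -0.011], -1], [[0.02, 0.056, 0], [0, 0, -0.017], -1], [[0.027, 0.074, 0], [0, 0, -0.023], -1], [[0.035, 0.092, 0], [0, 0, -0.029], -1],
```

apply_moves(deltas=[[[0.007,0.019,0],[0,0,-0.006],-1],[[0.013,0.037,0],[0,0,-0.011],-1],[[0.02,0.056,0],[0,0,-0.017],-1],[[0.027,0.074,0],[0,0,-0.023],-1],[[0.035,0.092,0],[0,0,-0.029],-1]])

```text
clock: 11.37
eef_pos: [460.1, 29.2, 49.3]
ee_rot: [179.9, -0.1, -115.4]
contact_force: [-3.2, -3.6, 6.1]
gripper_width: 9.1
grip_force: 61.8
```

```bash
python3 plan.py 80 5
```

```text
t 11.37 track [-93.6  56.1] z 49.3 hdg 58.80 | F track [-3.5 -3.3] Fz 6.1 Mz 0.00 tilt [ 1.799e+02 -1.000e-01]
d0 59.7 lateral/hdg err [-0.3  0.2] -0.28
[[0.01, 0.017, 0], [0, 0, -0.005], -1], [[0.02, 0.035, 0], [0, 0, -0.011], -1], [[0.03, 0.052, 0], [0, 0, -0.017], -1], [[0.041, 0.069, 0], [0, 0, -0.023], -1], [[0.052, 0.085, 0], [0, 0, -0.028], -1],
```

apply_moves(deltas=[[[0.01,0.017,0.001],[0,0,-0.005],-1],[[0.02,0.035,0.001],[0,0,-0.011],-1],[[0.03,0.052,0.001],[0,0,-0.017],-1],[[0.041,0.069,0.001],[0,0,-0.022],-1],[[0.052,0.085,0.001],[0,0,-0.028],-1]])

```text
clock: 11.78
eef_pos: [470.1, 46.4, 49.4]
ee_rot: [179.9, -0.1, -125.5]
contact_force: [-3.2, -4.0, 7.0]
gripper_width: 9.3
grip_force: 61.7
```

```bash
python3 plan.py 100 5
```

```text
t 11.78 track [-82.   72.2] z 49.4 hdg 48.75 | F track [-3.6 -3.6] Fz 7.0 Mz -0.01 tilt [ 1.799e+02 -1.000e-01]
d0 79.9 lateral/hdg err [-0.3  0.3] 0.12
[[0.014, 0.015, 0], [0, 0, -0.006], -1], [[0.026, 0.03, 0], [0, 0, -0.012], -1], [[0.039, 0.045, 0], [0, 0, -0.018], -1], [[0.053, 0.06, 0], [0, 0, -0.024], -1], [[0.067, 0.074, 0], [0, 0, -0.029], -1],
```

apply_moves(deltas=[[[0.014,0.015,0.001],[0,0,-0.006],-1],[[0.026,0.03,0.001],[0,0,-0.012],-1],[[0.039,0.045,0.001],[0,0,-0.018],-1],[[0.053,0.06,0.001],[0,0,-0.024],-1],[[0.067,0.074,0.001],[0,0,-0.029],-1]])

```text
clock: 12.2
eef_pos: [483.2, 61.4, 49.4]
ee_rot: [179.8, -0.1, -135.9]
contact_force: [-3.7, -2.4, 5.2]
gripper_width: 9.1
grip_force: 61.6
```

```bash
python3 plan.py 120 5
```

```text
t 12.20 track [-67.5  85.8] z 49.4 hdg 38.30 | F track [-4. -2.] Fz 5.2 Mz -0.01 tilt [ 1.798e+02 -1.000e-01]
d0 100.0 lateral/hdg err [-0.2  0.3] 0.11
[[0.016, 0.012, 0], [0, 0, -0.006], -1], [[0.031, 0.025, 0], [0, 0, -0.012], -1], [[0.046, 0.037, 0], [0, 0, -0.018], -1], [[0.062, 0.049, 0], [0, 0, -0.023], -1], [[0.078, 0.06, 0], [0, 0, -0.029], -1],
```

apply_moves(deltas=[[[0.016,0.012,0],[0,0,-0.006],-1],[[0.031,0.025,0],[0,0,-0.012],-1],[[0.046,0.037,0],[0,0,-0.018],-1],[[0.062,0.049,0],[0,0,-0.023],-1],[[0.078,0.06,0],[0,0,-0.029],-1]])

```text
clock: 12.62
eef_pos: [498.4, 73.5, 49.4]
ee_rot: [179.8, -0.2, -146.4]
contact_force: [-5.1, -1.2, 6.9]
gripper_width: 9.2
grip_force: 61.9
```

```bash
python3 plan.py 140 5
```

```text
t 12.62 track [-51.1  96.3] z 49.4 hdg 27.88 | F track [-5.2 -0.7] Fz 6.9 Mz 0.03 tilt [179.8  -0.2]
d0 119.7 lateral/hdg err [-0.1  0.2] -0.1
[[0.017, 0.01, 0], [0, 0, -0.006], -1], [[0.035, 0.02, 0], [0, 0, -0.011], -1], [[0.052, 0.03, 0], [0, 0, -0.017], -1], [[0.07, 0.038, 0], [0, 0, -0.023], -1], [[0.088, 0.047, 0], [0, 0, -0.029], -1],
```

apply_moves(deltas=[[[0.017,0.011,0],[0,0,-0.006],-1],[[0.035,0.022,0],[0,0,-0.011],-1],[[0.052,0.032,0],[0,0,-0.017],-1],[[0.07,0.04,0],[0,0,-0.023],-1],[[0.088,0.049,0],[0,0,-0.029],-1]])

```text
clock: 13.03
eef_pos: [515.7, 83.4, 49.4]
ee_rot: [179.8, -0.2, -156.8]
contact_force: [-5.8, -0.9, 7.5]
gripper_width: 9.1
grip_force: 62.0
```

```bash
python3 plan.py 160 5
```

```text
t 13.03 track [-32.9 104.4] z 49.4 hdg 17.44 | F track [-5.8 -0.3] Fz 7.5 Mz -0.01 tilt [179.8  -0.2]
d0 140.0 lateral/hdg err [-0.2  0.6] -0.05
[[0.02, 0.004, 0], [0, 0, -0.006], -1], [[0.038, 0.011, 0], [0, 0, -0.011], -1], [[0.057, 0.017, 0], [0, 0, -0.017], -1], [[0.076, 0.023, 0], [0, 0, -0.023], -1], [[0.095, 0.028, 0], [0, 0, -0.028], -1],
```

apply_moves(deltas=[[[0.019,0.007,0.001],[0,0,-0.006],-1],[[0.038,0.014,0.001],[0,0,-0.011],-1],[[0.057,0.02,0.001],[0,0,-0.017],-1],[[0.076,0.026,0.001],[0,0,-0.023],-1],[[0.095,0.031,0.001],[0,0,-0.028],-1]])

```text
clock: 13.45
eef_pos: [534.9, 89.8, 49.4]
ee_rot: [179.9, -0.2, -166.9]
contact_force: [-4.1, 0.2, 5.0]
gripper_width: 9.6
grip_force: 61.6
```

```bash
python3 plan.py 180 5
```

```text
t 13.45 track [-13.1 108.9] z 49.4 hdg 7.37 | F track [-4.1  0.6] Fz 5.0 Mz 0.02 tilt [179.9  -0.2]
d0 160.5 lateral/hdg err [-0.1  0.8] 0.21
[[0.02, 0.001, 0], [0, 0, -0.005], -1], [[0.039, 0.005, 0], [0, 0, -0.009], -1], [[0.058, 0.009, 0], [0, 0, -0.012], -1], [[0.077, 0.013, 0], [0, 0, -0.015], -1], [[0.096, 0.016, 0], [0, 0, -0.017], -1],
```

apply_moves(deltas=[[[0.019,0.003,0],[0,0,-0.005],-1],[[0.039,0.007,0],[0,0,-0.009],-1],[[0.058,0.011,0],[0,0,-0.012],-1],[[0.077,0.015,0],[0,0,-0.015],-1],[[0.096,0.018,0],[0,0,-0.017],-1]])

```text
clock: 13.87
eef_pos: [555.9, 93.0, 49.4]
ee_rot: [180.0, -0.1, -172.9]
contact_force: [-1.0, 0.4, -0.6]
gripper_width: 9.3
grip_force: 61.0
```

```bash
python3 plan.py 205 6
```

```text
t 13.87 track [  8.1 109.9] z 49.4 hdg 1.30 | F track [-1.   0.5] Fz -0.6 Mz -0.01 tilt [ 1.8e+02 -1.0e-01]
d0 181.8 lateral/hdg err [-0.  -0.3] 0.38
[[0.019, 0.004, 0], [0, 0, -0.002], -1], [[0.038, 0.007, 0], [0, 0, -0.003], -1], [[0.057, 0.009, 0], [0, 0, -0.004], -1], [[0.077, 0.011, 0], [0, 0, -0.004], -1], [[0.096, 0.013, 0], [0, 0, -0.004], -1], [[0.115, 0.015, 0], [0, 0, -0.004], -1],
```

apply_moves(deltas=[[[0.019,0.003,-0.001],[0,0,-0.002],-1],[[0.038,0.006,-0.001],[0,0,-0.003],-1],[[0.057,0.008,-0.001],[0,0,-0.004],-1],[[0.077,0.01,-0.001],[0,0,-0.004],-1],[[0.096,0.012,-0.001],[0,0,-0.004],-1],[[0.115,0.014,-0.001],[0,0,-0.004],-1]])

```text
clock: 14.37
eef_pos: [580.0, 95.2, 49.4]
ee_rot: [180.0, 0.0, -174.3]
contact_force: [-0.8, -0.2, -2.2]
gripper_width: 9.6
grip_force: 60.5
```

```bash
python3 plan.py 233 7
```

```text
t 14.37 track [ 32.3 109.7] z 49.4 hdg -0.08 | F track [-0.8 -0.1] Fz -2.2 Mz 0.01 tilt [180.   0.]
d0 206.0 lateral/hdg err [-0.  -0.9] -0.08
[[0.019, 0.006, 0], [0, 0, 0.0], -1], [[0.038, 0.008, 0], [0, 0, 0.0], -1], [[0.057, 0.01, 0], [0, 0, 0.0], -1], [[0.076, 0.012, 0], [0, 0, 0.0], -1], [[0.095, 0.014, 0], [0, 0, 0.0], -1], [[0.115, 0.016, 0], [0, 0, 0.0], -1], [[0.134, 0.018, 0], [0, 0, 0.0], -1],
```

apply_moves(deltas=[[[0.005,0.001,-0.003],[0,0,0],-1],[[0.024,0.004,-0.003],[0,0,0],-1],[[0.043,0.006,-0.003],[0,0,0],-1],[[0.062,0.008,-0.003],[0,0,0],-1],[[0.081,0.01,-0.003],[0,0,0],-1],[[0.1,0.012,-0.003],[0,0,0],-1],[[0.12,0.014,-0.003],[0,0,0],-1]])

```text
clock: 14.95
eef_pos: [603.6, 98.1, 49.4]
ee_rot: [180.0, -0.0, -174.3]
contact_force: [-4.0, -0.5, 5.0]
gripper_width: 9.2
grip_force: 61.5
```

```bash
python3 plan.py 250 8
```

```text
t 14.95 track [ 56.1 110.2] z 49.4 hdg -0.08 | F track [-4.  -0.1] Fz 5.0 Mz 0.01 tilt [180.  -0.]
d0 229.8 lateral/hdg err [-0.  -0.4] -0.08
[[0.012, 0.003, 0], [0, 0, 0.0], -1], [[0.025, 0.004, 0], [0, 0, 0.0], -1], [[0.038, 0.006, 0], [0, 0, 0.0], -1], [[0.05, 0.007, 0], [0, 0, 0.0], -1], [[0.063, 0.008, 0], [0, 0, 0.0], -1], [[0.075, 0.009, 0], [0, 0, 0.0], -1], [[0.088, 0.011, 0], [0, 0, 0.0], -1], [[0.1, 0.012, 0], [0, 0, 0.0], -1],
```

apply_moves(deltas=[[[0.007,0.001,0],[0,0,0],-1],[[0.014,0.002,0],[0,0,0],-1],[[0.021,0.002,0],[0,0,0],-1],[[0.028,0.003,0],[0,0,0],-1],[[0.035,0.004,0],[0,0,0],-1],[[0.042,0.004,0],[0,0,0],-1],[[0.049,0.005,0],[0,0,0],-1],[[0.055,0.005,0],[0,0,0],-1]])

```text
clock: 15.62
eef_pos: [614.3, 99.1, 49.3]
ee_rot: [180.0, -0.0, -174.3]
contact_force: [-3.6, -0.2, 5.6]
gripper_width: 9.4
grip_force: 61.8
```

apply_moves(deltas=[[[0.003,0,0],[0,0,0],-1],[[0.006,0.001,0],[0,0,0],-1],[[0.009,0.001,0],[0,0,0],-1],[[0.012,0.001,0],[0,0,0],-1],[[0.014,0.001,0],[0,0,0],-1],[[0.016,0.002,0],[0,0,0],-1],[[0.018,0.002,0],[0,0,0],-1]])

```text
clock: 16.2
eef_pos: [617.9, 99.4, 49.4]
ee_rot: [-180.0, -0.0, -174.3]
contact_force: [-4.5, 0.1, 4.7]
gripper_width: 9.3
grip_force: 61.8
```

```bash
python3 plan.py 260 1|head -1
```

```text
t 16.20 track [ 70.4 110.1] z 49.4 hdg -0.08 | F track [-4.4  0.5] Fz 4.7 Mz 0.03 tilt [-180.   -0.]
```

apply_moves(deltas=[[[0.002,0,0],[0,0,0],-1],[[0.004,0,0],[0,0,0],-1],[[0.006,0.001,0],[0,0,0],-1],[[0.008,0.001,0],[0,0,0],-1],[[0.01,0.001,0],[0,0,0],-1],[[0.012,0.001,0],[0,0,0],-1],[[0.014,0.001,0],[0,0,0],-1]])

```text
clock: 16.78
eef_pos: [620.7, 99.7, 49.4]
ee_rot: [180.0, -0.0, -174.3]
contact_force: [-4.6, -0.3, 5.4]
gripper_width: 9.3
grip_force: 61.8
```

apply_moves(deltas=[[[0.002,0,0],[0,0,0],-1],[[0.004,0,0],[0,0,0],-1],[[0.006,0.001,0],[0,0,0],-1],[[0.008,0.001,0],[0,0,0],-1],[[0.01,0.001,0],[0,0,0],-1],[[0.012,0.001,0],[0,0,0],-1],[[0.014,0.001,0],[0,0,0],-1]])

```text
clock: 17.37
eef_pos: [623.5, 99.9, 49.4]
ee_rot: [180.0, -0.0, -174.3]
contact_force: [-3.7, -0.3, 5.8]
gripper_width: 9.0
grip_force: 61.8
```

apply_moves(deltas=[[[0.002,0,0],[0,0,0],-1],[[0.004,0,0],[0,0,0],-1],[[0.006,0.001,0],[0,0,0],-1],[[0.008,0.001,0],[0,0,0],-1],[[0.01,0.001,0],[0,0,0],-1],[[0.012,0.001,0],[0,0,0],-1],[[0.014,0.001,0],[0,0,0],-1]])

```text
clock: 17.95
eef_pos: [626.3, 100.1, 49.3]
ee_rot: [180.0, -0.0, -174.3]
contact_force: [-4.3, -0.9, 4.9]
gripper_width: 9.3
grip_force: 61.8
```

apply_moves(deltas=[[[0.002,0,0],[0,0,0],-1],[[0.004,0,0],[0,0,0],-1],[[0.006,0.001,0],[0,0,0],-1],[[0.008,0.001,0],[0,0,0],-1],[[0.01,0.001,0],[0,0,0],-1],[[0.012,0.001,0],[0,0,0],-1],[[0.014,0.001,0],[0,0,0],-1]])

```text
clock: 18.53
eef_pos: [627.6, 100.2, 49.4]
ee_rot: [180.0, -0.2, -174.3]
contact_force: [-9.4, -0.7, 10.5]
gripper_width: 9.2
grip_force: 62.3
```

apply_moves(deltas=[[[0.001,0,-0.0],[0,0,0],-1],[[0.002,0,0.001],[0,0,0],-1],[[0.003,0,0.002],[0,0,0],-1],[[0.004,0,0.002],[0,0,0],-1],[[0.004,0,0.002],[0,0,0],-1]])

```text
clock: 18.95
eef_pos: [627.7, 100.2, 49.5]
ee_rot: [180.0, -0.3, -174.3]
contact_force: [-9.8, -0.9, 9.0]
gripper_width: 9.2
grip_force: 62.3
```

apply_moves(deltas=[[[0.002,0,0],[0,0,0],-1],[[0.004,0,0],[0,0,0],-1],[[0.006,0,0],[0,0,0],-1],[[0.006,0,0],[0,0,0],-1]])

```text
clock: 19.28
eef_pos: [627.8, 100.2, 49.5]
ee_rot: [180.0, -0.4, -174.3]
contact_force: [-12.9, -0.6, 11.3]
gripper_width: 9.3
grip_force: 62.7
```

apply_moves(deltas=[[[0.001,0,0.001],[0,0,0],-1],[[0.001,0,0.002],[0,0,0],-1],[[0.001,0,0.003],[0,0,0],-1],[[0.001,0,0.003],[0,0,0],-1],[[0.001,0,0.003],[0,0,0],-1],[[0.001,0,0.003],[0,0,0],-1]])

```text
clock: 19.78
eef_pos: [627.9, 100.2, 49.6]
ee_rot: [180.0, -0.4, -174.3]
contact_force: [-13.2, -1.3, 9.1]
gripper_width: 9.2
grip_force: 62.2
```

apply_moves(deltas=[[[0,0,0],[0,0,0],-1],[[0,0,0],[0,0,0],-1],[[0,0,0],[0,0,0],-1],[[0,0,0],[0,0,0],-1],[[0,0,0],[0,0,0],-1],[[0,0,0],[0,0,0],-1],[[0,0,0],[0,0,0],-1],[[0,0,0],[0,0,0],-1]])

```text
clock: 20.45
eef_pos: [627.9, 100.2, 49.6]
ee_rot: [180.0, -0.4, -174.3]
contact_force: [-11.2, -1.7, 8.7]
gripper_width: 8.8
grip_force: 62.2
```

apply_moves(deltas=[[[0,0,0],[0,0,0],-1],[[0,0,0],[0,0,0],-1],[[0,0,0],[0,0,0],-1],[[0,0,0],[0,0,0],-1],[[0,0,0],[0,0,0],-1],[[0,0,0],[0,0,0],-1],[[0,0,0],[0,0,0],-1],[[0,0,0],[0,0,0],-1]])

```text
clock: 21.12
eef_pos: [627.9, 100.3, 49.6]
ee_rot: [180.0, -0.4, -174.3]
contact_force: [-12.6, -1.6, 9.7]
gripper_width: 9.7
grip_force: 62.2
```

apply_moves(deltas=[[[-0.003,0,0],[0,0,0],-1],[[-0.006,0,0],[0,0,0],-1],[[-0.009,0,0],[0,0,0],-1],[[-0.011,0,0],[0,0,0],-1],[[-0.011,0,0],[0,0,0],-1],[[-0.011,0,0],[0,0,0],-1]])

```text
clock: 21.62
eef_pos: [627.6, 100.2, 49.5]
ee_rot: [180.0, -0.2, -174.3]
contact_force: [-6.8, -0.8, 4.2]
gripper_width: 9.1
grip_force: 61.4
```

apply_moves(deltas=[[[-0.003,0,0],[0,0,0],-1],[[-0.006,0,0],[0,0,0],-1],[[-0.006,0,0],[0,0,0],-1],[[-0.006,0,0],[0,0,0],-1]])

```text
clock: 21.95
eef_pos: [627.6, 100.3, 49.5]
ee_rot: [180.0, -0.1, -174.3]
contact_force: [-2.8, -0.1, -2.0]
gripper_width: 9.3
grip_force: 60.7
```

apply_moves(deltas=[[[0,0,0],[0,0,0],-0.7],[[0,0,0],[0,0,0],-0.5],[[0,0,0],[0,0,0],-0.3],[[0,0,0],[0,0,0],0],[[0,0,0],[0,0,0],0],[[0,0,0],[0,0,0],0],[[0,0,0],[0,0,0],0]])

```text
clock: 22.53
eef_pos: [628.3, 100.3, 50.3]
ee_rot: [180.0, 0.0, -174.3]
contact_force: [-0.1, -0.1, 1.0]
gripper_width: 42.8
grip_force: 0.0
```

apply_moves(deltas=[[[0,0,0.05],[0,0,0],0],[[0,0,0.15],[0,0,0],0],[[0,0,0.3],[0,0,0],0],[[0,0,0.5],[0,0,0],0],[[0,0,0.7],[0,0,0],0],[[0,0,0.8],[0,0,0],0],[[-0.3,0,0.9],[0,0,0],0],[[-0.5,0,0.9],[0,0,0],0]])

```text
clock: 23.2
eef_pos: [549.6, 100.0, 230.7]
ee_rot: [-180.0, 0.3, -174.4]
contact_force: [0.0, -0.2, 0.6]
gripper_width: 42.6
grip_force: 0.0
```

```bash
python3 - <<'E'
from h import *
g=cam("top");save(g,"pics/t3.png",(160,100,360,250),4)
g=cam("side");save(g,"pics/s3.png",(170,130,350,265),4.4)
E
```

```text
(no output)
```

View pics/s3.png

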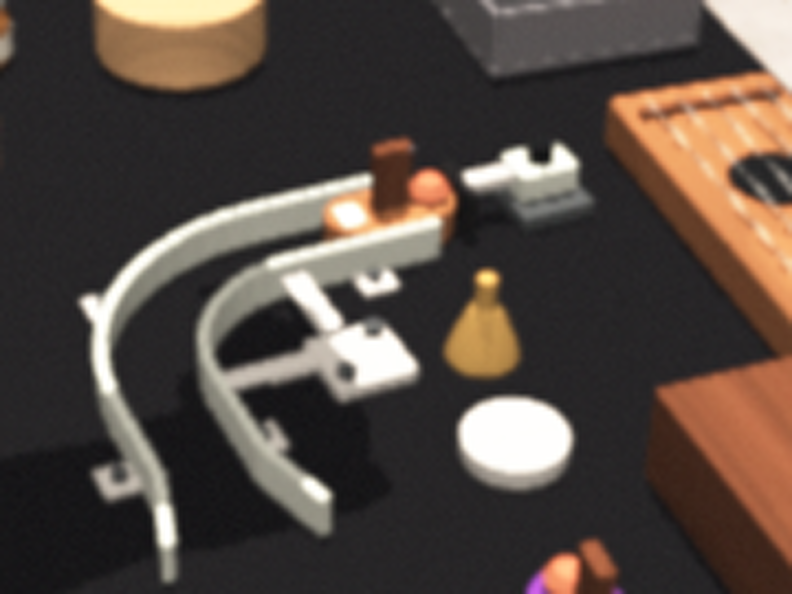

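View pics/t3.png

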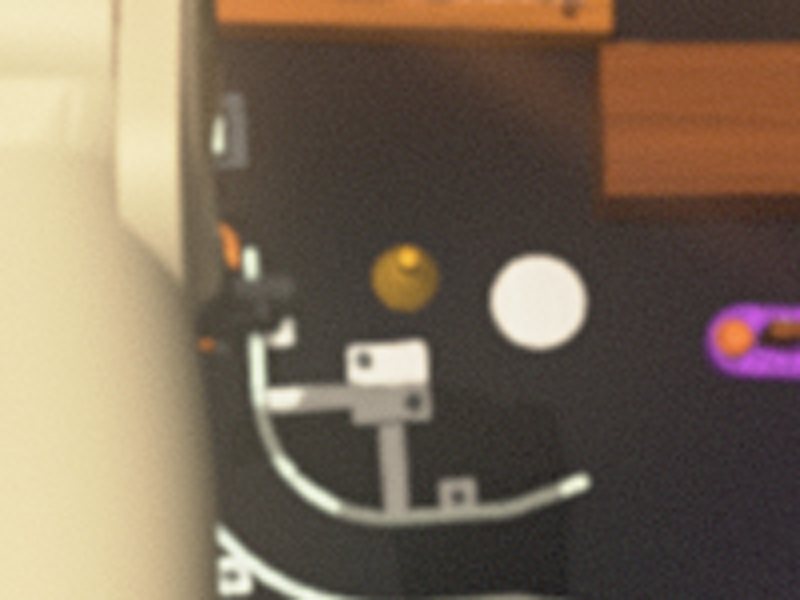

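The side view shows the sled flat in the exit channel with its nose (crop 458,205) at the dark stop plate, and the bell and disc in place. In the top view the arm hides the exit. Handing in.

```bash
python3 -c "
from workcell import *
print(hand_in())"
```

```text
the job is handed in; nothing more can be done
None
```

I slid the wooden sled through the rails and round the bend, pressed its nose on the stop for over a second, then released it flat at the stop and handed in at about 23 s; the wrist read 11–13 N, an estimated 7–13 N on the stop after table drag.

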